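# Set up a small cheese for coring and hold the trier ready

### The arm

A 6-joint arm with a two-finger parallel gripper is mounted at the origin on the work surface. World frame = base frame: x ahead of the robot, y to its left, z up, the work surface at z = 0. Lengths are in m, angles in rad, forces in N, time in s.
With the tool pointing down it reaches from about 0.35 to 0.85 m from the base axis. Payload 8.1 kg.
Tool frame: the origin (TCP) lies at the very end of the fingers, on their centre line; the grasp point (between the pads) lies 19 mm behind it; z points along the fingers, x is the direction in which the jaws open and shut, and the axes are right-handed (so a half turn about z gives the same grasp; the last joint's range is limited). The gripper opens to 93 mm and grips with 3 to 60 N. Pads are 15 mm wide; open, the fingers measure 128 mm over their backs; the gripper's body (75 mm by 188 mm) begins 65 mm behind the grasp point.
Start: joints at [1.028, 0.13, 1.488, -0, 1.523, -0.085], TCP at [0.265, 0.538, 0.219] pointing down, gripper open.
Joint ranges: [-2.96, 2.96], [-0.89, 2.26], [0.02, 2.5], [-1.34, 4.48], [0, 2.73], [-2.66, 2.66]. Speed limits (rad/s): [2.39, 2.39, 2.79, 3.14, 3.14, 3.14].

### API

Orientations are given as a rotation vector (axis times angle).
In Python, from plant import robot gives the robot as it stands. The module is installed in compiled form; this text tells all that it offers.
- The arm moves only by the tool jog_arm, never from a script. Its argument "commands" is one flat list of numbers, 5 for each row, row after row: the gripper's target within -1 to 1 (shut at 1, half-way at 0, fully open at -1), then the shift along the tool's x, y, z in m, then the turn about the tool's z in degrees. A call has 1 to 20 rows; each row shifts and turns the commanded pose from where the row before left it, along the tool's axes as they then stand; what a row does not reach is not made up. A row lasts 1/12 s, in which the tool goes at most 41.7 mm and 7.16 degrees, less where a joint would pass 70% of its speed; a pose out of reach is approached as far as the arm can. A call is refused whole if a number of a shift passes 0.0417 or a number of a turn 7.16, either way. A call with a gripper value outside its range is refused whole. The fingers move at their own pace and stop on an object; "grip_force" is the grip in N (left out, the last holds). Time passes only in rows, so rows that do not move let the fingers close. It gives the time, the measured TCP pose, the force and the opening at its end, in the units of the state.
- robot.read_state(): the state, without advancing time (a new reading comes with each control period).
- robot.read_camera(name): name is "scene" or "top" or "wrist"; returns a dict with "img" (384x512x3 uint8, blue, green, red), "vfov" (degrees; the focal length in pixels is half the picture's height over the tangent of half this angle, whatever the lens; pixels are square), "cx", "cy" (the principal point, pixels), "extrinsics" (4x4, takes a point from world to camera coordinates). Camera axes: x right, y down, z forward; pixel columns grow to the right and rows downward; lengths in m; the calibration is good to about 2 mm. A picture is of the moment at which its call begins. There is no depth.
- robot.close_job(): hands the job in, once; it reports no verdict.
Trained networks look in a picture, given as the dict that the camera call returned (one of the last four; its "shot" number tells which), for a name from the list of things; names that differ only in an ending like _2 or _b are one class to them, and where a whole thing is asked for, a point or a joint stands for the part that bears it (a point fixed in the world has none). Each returns a list of dicts, best first, with "score" (0 to 1); they miss things now and then, are a little off and sometimes report something else, mostly with a low value. They report only what shows in the picture. A call takes as long as a camera call. They do not tell look-alikes from the thing itself.
- robot.recognise(thing, picture): "box" ([centre column, centre row, width, height] as shares, 0 to 1, of the picture: columns of its width, rows of its height, round what is visible of it).
- robot.pinpoint(thing, picture): "position" ([row, column] as shares, 0 to 1, of the picture: columns of its width, rows of its height: a listed point, or the origin of a listed thing).
The state is a dict: "t": time; "q": joint angles; "dq": joint speeds; "joint_torque": joint torques, N m; "tool_pos": TCP position; "orientation": TCP orientation; "force": force on the tool from outside, world axes, zero at the start; "wrist_torque": the same for the moment, N m; "opening": finger opening in m.
Only numpy, scipy, OpenCV 4.12 (cv2) and the standard library are available. Lean on these libraries where they do the work, as an engineer would, in place of code of your own. Each camera call takes 0.05 s, during which the arm holds its last target.

### The job

Set the small round cheese gently (not dropped) on the chopping board, flat and exactly midway between the two white dishes. Then draw the cheese trier (the corer with the black handle) out of its slanted sheath, turn it upright with its point straight down, and finish holding it still in the gripper, plumb over the middle of the cheese with its point about 3 cm clear above the top. Leave the dishes, the apple, the big cheese wheel and the cheese block where they are.

Things in the scene. Friction and masses are not known exactly. Their poses are not given: they have to be found in the camera images.
- cheese_c (a point): centre of the loose small round cheese, a plain pale disc 60 mm in diameter and 40 mm high standing flat (this point is 20 mm above its underside, z is its upright axis); about 0.12 kg. Starts on the table to the right of the board
- gap_mid (a point): the point midway between the two dishes, at the height of their feet (the board's top face); it is carried by dish_a. y runs along the line from dish_b to dish_a
- dish_a: small loose white ceramic bowl, 70 mm in diameter at the rim and 30 mm high, standing on the board at its left (+y) end; origin at the centre of its underside
- dish_b: the like bowl at the board's right (-y) end, 240 mm from dish_a between centres; origin at the centre of its underside
- board: fixed wooden chopping board 200 (its x) by 380 (its y) by 18 mm thick; origin at the centre of its underside on the table, so its top is 18 mm up
- trier_grip (a point): centre of the cheese trier's black handle, 159 mm from the blade's point and 45 mm from the handle's end. Handle 90 mm long, 28 mm across its x, 22 mm across its y (flat sides, the narrow way to grip). z runs along the trier from point to handle end. At the start it leans about 37 degrees from upright, handle towards the robot, its y level
- trier_tip (a point): point of the trier's blade, on its axis; same axes as trier_grip (z towards the handle)
- sheath_mouth (a point): centre of the mouth of the fixed slanted sheath, 112 mm above the table; axes as the foot's (z up). The bore leans 35 degrees from upright, its mouth towards the foot's -x (towards the robot); the trier pulls straight out along the bore, 110 mm till the point is free, with no catch
- sheath: the fixed sheath left of the board: a square steel tube, 25 mm outside, 17 mm inside, 100 mm long, slanted on a grey foot 130 (x) by 80 (y) by 12 mm; origin at the centre of the foot's underside on the table
- cheese: the small round cheese; origin at the centre of its underside
- trier: the loose straight trier, about 0.11 kg: a tapered round steel blade 13 mm in diameter and 110 mm long, a collar 28 mm wide and 4 mm thick, then the handle (90 mm). Starts sunk in the sheath up to the collar. Origin at the point of the blade, z towards the handle
- apple: green apple, 74 mm wide and 67 mm high, to the right of the board, nearer to or farther from the robot than the small cheese; origin at its underside. Bystander
- wheel: big cheese wheel 110 mm in diameter and 65 mm high, beyond the board; origin at its underside. Bystander
- block: cut block of cheese 50 by 100 by 45 mm high, beyond the board; origin at its underside. Bystander
There are look-alikes about, which are no part of the job. What is shaped like the dish_a but orange or turquoise is not meant.

How it is judged:
On the way, in this order (a step that is already met when the one before it is completed fails the run):
1. the small cheese stands flat on the board midway between the dishes, let go (horizontal distance between cheese_c and gap_mid below 0.015 m and z of cheese_c in the frame of board between 0.033 and 0.042 m and angle between cheese_c's own z axis and vertical below 0.1 rad and contact force between cheese and the fingers below 0.05 N and linear speed of cheese below 0.02 m/s), for 0.2 s.
2. the trier is drawn clear of the sheath, carried by the gripper ((z of trier_tip in the frame of sheath_mouth above 0.004 m or distance between trier_tip and sheath_mouth above 0.13 m) and contact force between trier and the fingers above 0.5 N and contact force between trier and sheath below 0.02 N), for 0.1 s.
At the end, for the whole second after the job is handed in: The small cheese stands flat on the board within 15 mm of the midpoint between the dishes, untouched; the trier is held still by the gripper alone, upright within 7 degrees with its point down, the point within 12 mm of the cheese's axis and 8 to 55 mm above its top (all of step 1 and horizontal distance between trier_tip and cheese_c below 0.012 m and z of trier_tip in the frame of cheese_c between 0.028 and 0.075 m and angle between trier_grip's own z axis and vertical below 0.12 rad and contact force between trier and the fingers above 0.5 N and contact force between trier and cheese below 0.02 N and contact force between trier and sheath below 0.02 N and contact force between trier and board below 0.02 N and linear speed of trier below 0.03 m/s); the arm keeps its last pose, push and grip.
It fails at once if a dish was disturbed (moved over 20 mm) (distance of any of dish_a, dish_b from where it was at the start of the episode above 0.02 m).
It fails at once if the apple, the big wheel or the cheese block was disturbed (moved over 20 mm) (distance of any of apple, wheel, block from where it was at the start of the episode above 0.02 m).
It fails at once if the small cheese was dropped (linear speed of cheese above 0.5 m/s and contact force between cheese and the fingers below 0.02 N).
It also fails if it takes over 61 s, if anything falls off the work surface, if the arm or the gripper's body presses on something with over 40 N, if the wrist force passes 120 N, or if a joint passes its speed limit or range.

## Working session

There is one attempt and no reset: what is moved stays moved. The work goes in short steps, Python scripts to look and compute and a tool call to move; the robot and the scene stay as the last step left them, time stands still between calls to the robot, and variables do not carry over. Pictures are saved under pics/ and viewed, and the job is handed in when it is done.

Besides the shell and the picture viewer there is one more tool, called as name(argument=value, ...), one argument or row to a line, values as JSON. jog_arm: Moves the arm, as the interface text tells. Its arguments: {"type":"object","properties":{"commands":{"type":"array"},"grip_force":{"type":"number"}},"required":["commands"]}

```bash
mkdir -p pics; ls
cat > h.py <<'E'
import numpy as np, cv2
from scipy.spatial.transform import Rotation as R
from plant import robot
def K(p):
    h,w=p["img"].shape[:2]; f=h/2/np.tan(np.radians(p["vfov"])/2); return f,p["cx"],p["cy"]
def ray(p,u,v):
    f,cx,cy=K(p); E=np.array(p["extrinsics"]); d=np.array([(u-cx)/f,(v-cy)/f,1.]); 
    return -E[:3,:3].T@E[:3,3], E[:3,:3].T@d
def onz(p,u,v,z):
    o,d=ray(p,u,v); return o+d*(z-o[2])/d[2]
def proj(p,X):
    f,cx,cy=K(p); E=np.array(p["extrinsics"]); c=E[:3,:3]@np.array(X)+E[:3,3]; return cx+f*c[0]/c[2], cy+f*c[1]/c[2]
def pin(t,p,n=3):
    h,w=p["img"].shape[:2]
    return [(r["position"][1]*w,r["position"][0]*h,r["score"]) for r in robot.pinpoint(t,p)[:n]]
def tri(obs):
    A=np.zeros((3,3));b=np.zeros(3)
    for p,u,v in obs:
        o,d=ray(p,u,v); d=d/np.linalg.norm(d); M=np.eye(3)-np.outer(d,d); A+=M;b+=M@o
    X=np.linalg.solve(A,b); return X,[np.round(np.array(proj(p,X))-[u,v],1) for p,u,v in obs]
def st():
    s=robot.read_state(); print("t %.2f"%s["t"],"pos",np.round(s["tool_pos"],4),"Rz",np.round(R.from_rotvec(s["orientation"]).as_matrix(),3).tolist(),"F",np.round(s["force"],2),"op",round(float(s["opening"]),4)); return s
E
python3 - <<'E'
from h import *
np.set_printoptions(suppress=True)
s=st(); print(np.round(s["q"],3))
P={}
for n in ("scene","top"):
    P[n]=robot.read_camera(n); cv2.imwrite(f"pics/{n}0.png",P[n]["img"])
for n,p in P.items():
    print(n,p["vfov"],np.round(ray(p,p["cx"],p["cy"]),3).tolist())
    for t in ["cheese_c","gap_mid","dish_a","trier_grip","trier_tip","sheath_mouth","sheath","board","apple","wheel","block"]:
        print(t,[tuple(np.round(x,2)) for x in pin(t,p,4)])
E
```

```text
pics
t 0.00 pos [0.2649 0.5377 0.2176] Rz [[0.442, 0.897, -0.001], [0.897, -0.442, -0.002], [-0.002, -0.0, -1.0]] F [ 0.43 -1.22  0.08] op 0.0929
[ 1.028  0.131  1.489 -0.     1.523 -0.085]
scene 46.8069855555055 [[1.374, -0.296, 1.061], [-0.625, 0.252, -0.739]]
cheese_c [(np.float64(138.5), np.float64(204.1), np.float64(0.83)), (np.float64(137.11), np.float64(206.78), np.float64(0.64)), (np.float64(217.19), np.float64(227.79), np.float64(0.26))]
gap_mid []
dish_a [(np.float64(219.19), np.float64(228.4), np.float64(0.92)), (np.float64(250.88), np.float64(161.51), np.float64(0.78)), (np.float64(220.11), np.float64(178.6), np.float64(0.76)), (np.float64(282.78), np.float64(199.91), np.float64(0.73))]
trier_grip [(np.float64(338.18), np.float64(148.99), np.float64(0.69)), (np.float64(326.5), np.float64(247.49), np.float64(0.51))]
trier_tip []
sheath_mouth [(np.float64(348.21), np.float64(159.78), np.float64(0.69))]
sheath [(np.float64(348.72), np.float64(193.88), np.float64(0.56))]
board [(np.float64(248.42), np.float64(211.2), np.float64(0.89))]
apple [(np.float64(142.08), np.float64(2
[... 470 characters left out ...]
245.99), np.float64(0.86)), (np.float64(226.0), np.float64(191.62), np.float64(0.83)), (np.float64(146.02), np.float64(240.12), np.float64(0.82))]
trier_grip [(np.float64(366.69), np.float64(233.89), np.float64(0.67)), (np.float64(156.88), np.float64(190.39), np.float64(0.58))]
trier_tip []
sheath_mouth [(np.float64(158.98), np.float64(177.48), np.float64(0.62))]
sheath [(np.float64(162.92), np.float64(179.48), np.float64(0.65))]
board [(np.float64(266.29), np.float64(191.31), np.float64(0.76))]
apple [(np.float64(365.98), np.float64(178.6), np.float64(0.61))]
wheel [(np.float64(269.31), np.float64(124.92), np.float64(0.77))]
block [(np.float64(214.32), np.float64(124.99), np.float64(0.74))]
```

View pics/scene0.png

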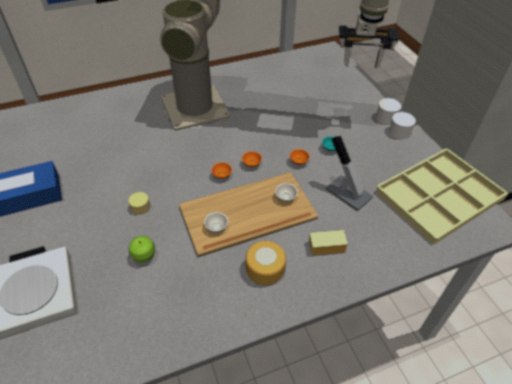

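View pics/top0.png

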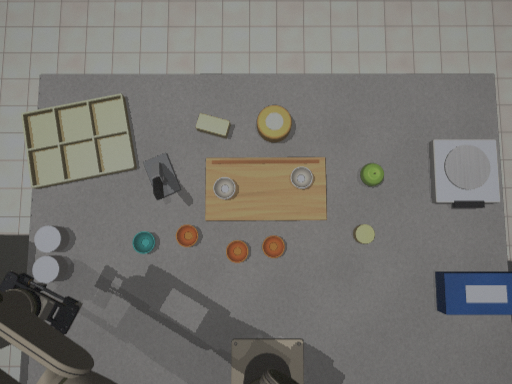

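Run:
```python
from h import *
np.set_printoptions(suppress=True,precision=4)
S=robot.read_camera("scene");T=robot.read_camera("top")
def near(L,u,v): 
    L=[x for x in L if np.hypot(x[0]-u,x[1]-v)<14]; return L[0] if L else None
for nm,(a,b) in dict(cheese_c=((138,204),(365,234)),dish_a=((283,195),(225,191)),dish_b=((216,226),(302,180)),trier_grip=((340,150),(157,188)),sheath_mouth=((348,160),(159,177)),sheath=((348,193),(163,179)),board=((248,211),(266,191)),apple=((142,257),(370,176)),wheel=((264,270),(270,125)),block=((325,246),(213,125))).items():
    x=near(pin(nm,S,6),*a);y=near(pin(nm,T,6),*b)
    if x and y:
        X,e=tri([(S,x[0],x[1]),(T,y[0],y[1])]); print(nm,X,[i.tolist() for i in e],np.round(y[:2],1))
    else: print(nm,x,y)
    z=dict(cheese_c=.02,dish_a=.018,dish_b=.018,trier_grip=.152,sheath_mouth=.112).get(nm,0)
    for p,q in ((S,x),(T,y)):
        if q: print("   onz",onz(p,q[0],q[1],z))
c=cv2.resize(T["img"][120:270,130:400],None,fx=2.9,fy=2.9,interpolation=cv2.INTER_CUBIC); cv2.imwrite("pics/topcrop.png",c)
c=cv2.resize(S["img"][120:280,120:380],None,fx=3,fy=3,interpolation=cv2.INTER_CUBIC); cv2.imwrite("pics/scrop.png",c)
```

```text
cheese_c [ 0.4249 -0.3003  0.0142] [[2.4, 0.1], [2.3, 0.5]] [361.2 231.8]
   onz [ 0.427 -0.307  0.02 ]
   onz [ 0.4264 -0.2918  0.02  ]
dish_a [0.5655 0.1255 0.0146] [[0.3, -0.0], [0.3, 0.1]] [226.6 187.2]
   onz [0.5678 0.1231 0.018 ]
   onz [0.5655 0.1262 0.018 ]
dish_b [ 0.5896 -0.1053  0.003 ] [[-2.2, 0.0], [-2.0, -0.6]] [301.8 180.8]
   onz [ 0.6029 -0.1019  0.018 ]
   onz [ 0.5857 -0.1101  0.018 ]
trier_grip [0.5564 0.3171 0.142 ] [[-0.0, 0.0], [-0.0, -0.0]] [156.2 185.6]
   onz [0.5653 0.3105 0.152 ]
   onz [0.5552 0.3146 0.152 ]
sheath_mouth [0.5886 0.3205 0.117 ] [[-1.6, 0.3], [-1.5, -0.7]] [159.  176.3]
   onz [0.5852 0.3288 0.112 ]
   onz [0.5872 0.3171 0.112 ]
sheath [0.6005 0.3344 0.011 ] [[-0.8, 0.1], [-0.7, -0.3]] [161.9 176.8]
   onz [0.5928 0.3436 0.    ]
   onz [0.601  0.3346 0.    ]
board [ 0.5691  0.0118 -0.0114] [[-0.7, 0.0], [-0.7, -0.2]] [263.7 187.3]
   onz [0.5783 0.0106 0.    ]
   onz [0.5671 0.0097 0.    ]
apple [ 0.6062 -0.3235 -0.0049] [[1.9, 0.0], [1.7, 0.3]] [366.1 175. ]
   onz [ 0.6077 -0.3284  0.    ]
   onz [ 0.6066 -0.317   0.    ]
wheel [ 0.7745 -0.0181 -0.0121] [[-0.6, 0.0], [-0.5, -0.2]] [272.6 124.8]
   onz [ 0.7818 -0.0196  0.    ]
   onz [ 0.7708 -0.0193  0.    ]
block [0.7678 0.1665 0.0044] [[0.6, -0.1], [0.5, 0.2]] [214.6 125.2]
   onz [0.7649 0.1666 0.    ]
   onz [0.7696 0.1686 0.    ]
```

View pics/topcrop.png

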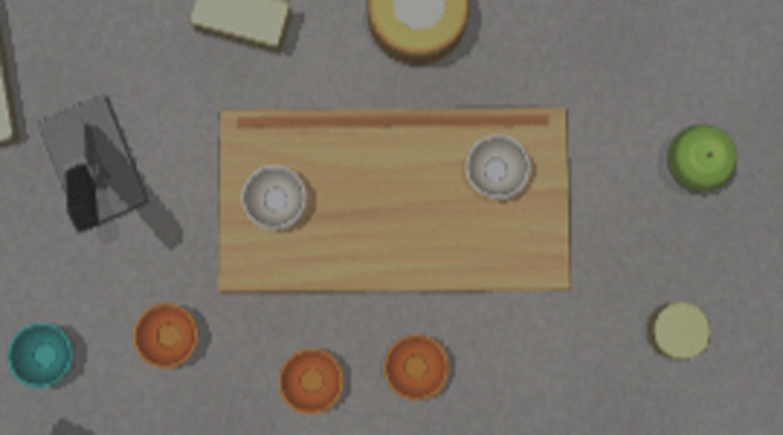

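View pics/scrop.png

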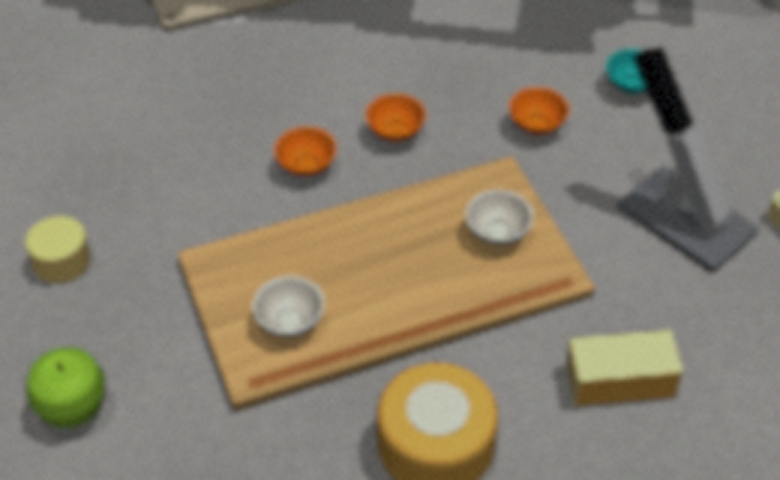

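```bash
cat > seg.py <<'E'
from h import *
def seg(p,kind,c,rad):
    b=cv2.cvtColor(p["img"],cv2.COLOR_BGR2HSV).astype(int); H,S_,V=b[...,0],b[...,1],b[...,2]
    if kind=="cheese": m=(H>18)&(H<42)&(S_>50)&(V>90)
    else: m=(S_<45)&(V>112)
    yy,xx=np.mgrid[:m.shape[0],:m.shape[1]]; m&=np.hypot(xx-c[0],yy-c[1])<rad
    n,l,s,ce=cv2.connectedComponentsWithStats(m.astype(np.uint8)); k=1+np.argmax(s[1:,4])
    cn,_=cv2.findContours((l==k).astype(np.uint8),cv2.RETR_EXTERNAL,cv2.CHAIN_APPROX_NONE)
    cn=max(cn,key=len); h=cv2.convexHull(cn); e=cv2.fitEllipse(h); return e,s[k],ce[k]
E
python3 - <<'E'
from seg import *
np.set_printoptions(suppress=True,precision=4)
T=robot.read_camera("top")
C={}
for k,c,z in (("cheese",(365,234),.04),("dish",(225,189),.048),("dish",(302,178),.048)):
    e,s,ce=seg(T,k,c,17); X=onz(T,*e[0],z); print(k,e,s[:5],ce,X); C[c]=X
a,b=C[(225,189)],C[(302,178)]; print((a+b)/2,np.linalg.norm(a-b),np.degrees(np.arctan2(*(a-b)[1::-1])))
E
```

```text
cheese ((364.36907958984375, 233.63516235351562), (19.049827575683594, 19.695283889770508), 120.27223205566406) [355 224  20  20 305] [364.3934 233.6164] [ 0.4206 -0.2966  0.04  ]
dish ((223.93040466308594, 187.6520233154297), (21.865541458129883, 22.282121658325195), 173.6420135498047) [213 177  22  22 343] [224.7026 187.6239] [0.5608 0.132  0.048 ]
dish ((301.2532043457031, 177.10755920410156), (21.714305877685547, 22.274890899658203), 155.4619598388672) [291 166  22  23 355] [301.8225 177.1408] [ 0.5933 -0.1057  0.048 ]
[0.5771 0.0131 0.048 ] 0.23987506642304804 97.80576385641879
```

jog_arm(
  commands=[-1, 0, 0.03, 0, 7, -1, 0, 0.03, 0, 7, -1, 0, 0.03, 0, 7, -1, 0, 0.03, 0, 7, -1, 0, 0.03, 0, 7, -1, 0, 0.03, 0, 7, -1, 0, 0.03, 0, 7, -1, 0, 0.03, 0, 7, -1, -0.004, 0.04, 0, 0, -1, -0.004, 0.04, 0, 0, -1, -0.004, 0.04, 0, 0, -1, -0.004, 0.04, 0, 0, -1, -0.004, 0.04, 0, 0, -1, -0.004, 0.04, 0, 0, -1, -0.004, 0.04, 0, 0, -1, -0.004, 0.04, 0, 0, -1, -0.004, 0.04, 0, 0, -1, -0.004, 0.04, 0, 0, -1, 0, 0, 0, 0, -1, 0, 0, 0, 0],
)

```text
t: 4.02
tool_pos: [0.4255, -0.0441, 0.2188]
orientation: [3.135, 0.205, 0.0]
force: [0.4, 0.9, 0.6]
opening: 0.0933
```

Run:
```python
from seg import *
np.set_printoptions(suppress=True,precision=4)
st(); W=robot.read_camera("wrist"); cv2.imwrite("pics/w1.png",W["img"]); print(np.round(ray(W,W["cx"],W["cy"]),3).tolist(),W["vfov"])
for X in [(.5608,.132,.048),(.5933,-.1057,.048),(.4206,-.2966,.04)]: print(np.round(proj(W,X),1))
```

```text
t 4.02 pos [ 0.4255 -0.0441  0.2188] Rz [[0.992, 0.13, 0.0], [0.13, -0.992, -0.0], [0.0, 0.0, -1.0]] F [0.44 0.86 0.61] op 0.0933
[[0.417, 0.023, 0.385], [0.033, -0.241, -0.97]] 68.11966309381833
[404.5  35.2]
[382.5 241.7]
[233.1 346.2]
```

View pics/w1.png

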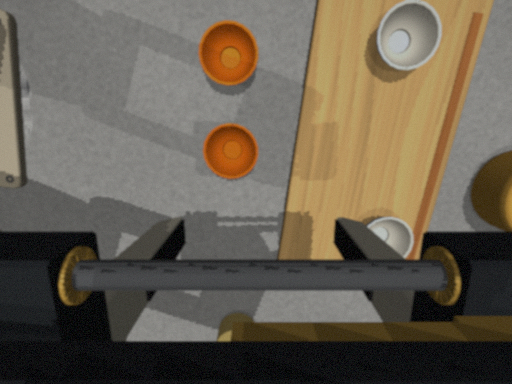

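jog_arm(
  commands=[-1, -0.0054, 0.0357, 0.01, 0, -1, -0.0054, 0.0357, 0.01, 0, -1, -0.0054, 0.0357, 0.01, 0, -1, -0.0054, 0.0357, 0.01, 0, -1, -0.0054, 0.0357, 0.01, 0, -1, -0.0054, 0.0357, 0.01, 0, -1, -0.0054, 0.0357, 0.01, 0, -1, 0, 0, 0, 0, -1, 0, 0, 0, 0],
)

```text
t: 4.82
tool_pos: [0.4222, -0.2941, 0.1474]
orientation: [-3.132, -0.212, 0.002]
force: [0.1, 0.6, 0.2]
opening: 0.0928
```

Run:
```python
from seg import *
np.set_printoptions(suppress=True,precision=4)
st(); W=robot.read_camera("wrist"); cv2.imwrite("pics/w2.png",W["img"]); print(np.round(proj(W,(.4206,-.2966,.04)),1))
p=robot.read_state()["tool_pos"]; print("tcp ray at z.04",proj(W,(p[0],p[1],.04)))
try:
    e,s,c=seg(W,"cheese",(256,180),75); print(e,s,onz(W,*e[0],.04))
except Exception as x: print(x)
print([ (np.round(q,1),onz(W,q[0],q[1],.02)) for q in pin("cheese_c",W)])
```

```text
t 4.82 pos [ 0.4222 -0.2941  0.1474] Rz [[0.991, 0.135, -0.002], [0.135, -0.991, 0.002], [-0.001, -0.002, -1.0]] F [0.1  0.59 0.21] op 0.0928
[257.2 193.6]
tcp ray at z.04 (np.float64(259.5894855213128), np.float64(190.7134119354815))
((260.9537048339844, 192.12777709960938), (58.939537048339844, 62.451656341552734), 179.64105224609375) [ 232  161   59   62 2903] [ 0.4241 -0.2946  0.04  ]
[(array([261.9, 189.1,   0.7]), array([ 0.4254, -0.2961,  0.02  ])), (array([259.3, 184.3,   0.7]), array([ 0.422 , -0.2913,  0.02  ]))]
```

View pics/w2.png

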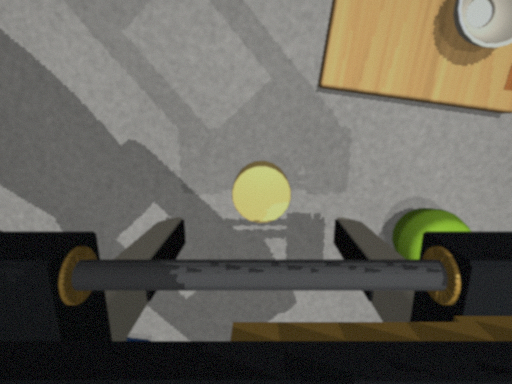

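jog_arm(
  commands=[-1, 0.001, 0.001, 0.03, 0, -1, 0, 0, 0.03, 0, -1, 0, 0, 0.03, 0, -1, 0, 0, 0.025, 0, -1, 0, 0, 0.015, 0, -1, 0, 0, 0.007, 0, -1, 0, 0, 0, 0, 0.5, 0, 0, 0, 0, 1, 0, 0, 0, 0, 1, 0, 0, 0, 0, 1, 0, 0, 0, 0, 1, 0, 0, 0, 0, 1, 0, 0, 0, 0, 1, 0, 0, 0, 0],
  grip_force=12,
)

```text
t: 6.08
tool_pos: [0.4235, -0.2961, 0.0123]
orientation: [3.134, 0.212, 0.001]
force: [-1.1, 1.3, 4.3]
opening: 0.0601
```

jog_arm(
  commands=[1, 0, 0, -0.015, 0, 1, 0, 0, -0.03, 0, 1, 0, 0, -0.04, 0, 1, 0, 0, -0.04, 0, 1, 0, 0, -0.04, 0, 1, 0, 0, -0.02, 0, 1, 0.0261, -0.0261, 0, 0, 1, 0.0261, -0.0261, 0, 0, 1, 0.0261, -0.0261, 0, 0, 1, 0.0261, -0.0261, 0, 0, 1, 0.0261, -0.0261, 0, 0, 1, 0.0261, -0.0261, 0, 0, 1, 0.0261, -0.0261, 0, 0, 1, 0, 0, 0, 0, 1, 0, 0, 0, 0],
)

```text
t: 7.33
tool_pos: [0.5798, -0.0882, 0.1958]
orientation: [-3.134, -0.218, 0.002]
force: [-0.7, -1.0, -0.6]
opening: 0.0599
```

Run:
```python
from seg import *
np.set_printoptions(suppress=True,precision=4)
st(); W=robot.read_camera("wrist"); cv2.imwrite("pics/w3.png",W["img"])
for X in [(.5608,.132,.048),(.5933,-.1057,.048)]:
    q=proj(W,X); print(np.round(q,1))
    try:
        e,s,c=seg(W,"dish",q,60); print(e,s,onz(W,*e[0],.048))
    except Exception as x: print(x)
```

```text
t 7.33 pos [ 0.5798 -0.0882  0.1958] Rz [[0.99, 0.138, -0.001], [0.138, -0.99, 0.0], [-0.001, -0.0, -1.0]] F [-0.73 -0.95 -0.56] op 0.0599
[271.2 -46. ]
attempt to get argmax of an empty sequence
[268.7 198.9]
((273.419677734375, 196.52615356445312), (53.64907455444336, 57.37385177612305), 108.95597076416016) [247 170  56  39 822] [ 0.5983 -0.1021  0.048 ]
```

View pics/w3.png

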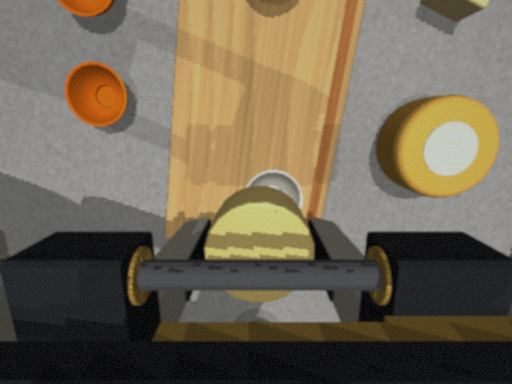

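jog_arm(
  commands=[1, 0.0046, -0.0334, 0, 0, 1, 0.0046, -0.0334, 0, 0, 1, 0.0046, -0.0334, 0, 0, 1, 0, 0, 0, 0, 1, 0, 0, 0, 0],
)

```text
t: 7.8
tool_pos: [0.579, 0.0113, 0.1966]
orientation: [3.134, 0.215, -0.0]
force: [0.4, -0.2, -0.6]
opening: 0.0598
```

Run:
```python
from seg import *
np.set_printoptions(suppress=True,precision=4)
st(); W=robot.read_camera("wrist"); cv2.imwrite("pics/w4.png",W["img"])
for X in [(.5608,.132,.048)]:
    q=proj(W,X); print(np.round(q,1))
    e,s,c=seg(W,"dish",q,60); print(e,s,onz(W,*e[0],.048))
```

```text
t 7.80 pos [0.579  0.0113 0.1966] Rz [[0.991, 0.136, -0.0], [0.136, -0.991, -0.0], [-0.0, 0.0, -1.0]] F [ 0.36 -0.21 -0.6 ] op 0.0598
[257.3  66.5]
((261.7620849609375, 65.34786987304688), (66.3737564086914, 71.75495910644531), 1.6362018585205078) [ 229   30   67   72 3585] [0.5652 0.1337 0.048 ]
```

View pics/w4.png

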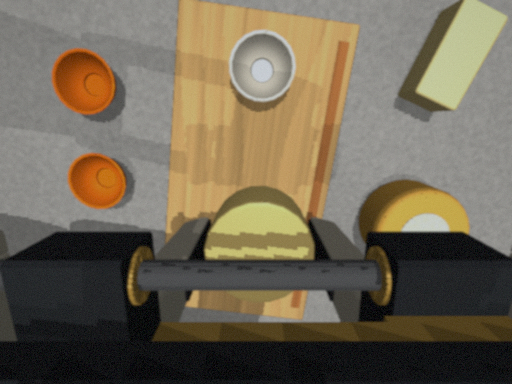

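jog_arm(
  commands=[1, 0.0023, -0.0017, 0.04, 0, 1, 0, 0, 0.04, 0, 1, 0, 0, 0.035, 0, 1, 0, 0, 0.025, 0, 1, 0, 0, 0.012, 0, 1, 0, 0, 0.007, 0, 1, 0, 0, 0.002, 0, 1, 0, 0, 0.002, 0, 1, 0, 0, 0, 0, 1, 0, 0, 0, 0],
)

```text
t: 8.68
tool_pos: [0.5831, 0.0129, 0.0356]
orientation: [3.134, 0.213, 0.005]
force: [0.4, 1.1, -1.2]
opening: 0.0598
```

jog_arm(
  commands=[1, 0, 0, 0.001, 0, 1, 0, 0, 0.001, 0, 1, 0, 0, 0, 0],
)

```text
t: 8.93
tool_pos: [0.5818, 0.0133, 0.032]
orientation: [3.134, 0.213, 0.001]
force: [0.2, 0.3, -1.4]
opening: 0.0601
```

Run:
```python
from h import *
st();st()
```

```text
t 8.93 pos [0.5818 0.0133 0.032 ] Rz [[0.991, 0.135, 0.001], [0.135, -0.991, -0.0], [0.001, 0.0, -1.0]] F [ 0.22  0.33 -1.42] op 0.0601
t 8.93 pos [0.5818 0.0133 0.032 ] Rz [[0.991, 0.135, 0.001], [0.135, -0.991, -0.0], [0.001, 0.0, -1.0]] F [ 0.22  0.33 -1.42] op 0.0601
```

jog_arm(
  commands=[1, 0, 0, 0.001, 0, 1, 0, 0, 0.001, 0, 1, 0, 0, 0, 0],
)

```text
t: 9.18
tool_pos: [0.5818, 0.0133, 0.0303]
orientation: [3.134, 0.213, 0.0]
force: [-3.2, 0.8, 5.0]
opening: 0.0599
```

jog_arm(
  commands=[1, 0, 0, -0.0005, 0, 0.2, 0, 0, 0, 0, 0, 0, 0, 0, 0, -0.5, 0, 0, 0, 0, -1, 0, 0, 0, 0, -1, 0, 0, 0, 0, -1, 0, 0, 0, 0, -1, 0, 0, 0, 0, -1, 0, 0, -0.03, 0, -1, 0, 0, -0.04, 0, -1, 0, 0, -0.04, 0, -1, 0, 0, -0.04, 0, -1, 0, 0, -0.02, 0, -1, 0, 0, 0, 0],
)

```text
t: 10.35
tool_pos: [0.5851, 0.013, 0.2075]
orientation: [3.133, 0.213, 0.017]
force: [0.7, -0.5, 0.6]
opening: 0.0931
```

Run:
```python
from seg import *
np.set_printoptions(suppress=True,precision=4)
s=st(); W=robot.read_camera("wrist"); T=robot.read_camera("top"); cv2.imwrite("pics/w5.png",W["img"]);cv2.imwrite("pics/t5.png",T["img"])
q=proj(W,(.582,.0133,.058)); e,s,c=seg(W,"cheese",q,55); print(q,e,s,onz(W,*e[0],.058))
q=proj(W,(.5652,.1337,.048)); e,s,c=seg(W,"dish",q,55); print(q,e,s,onz(W,*e[0],.048))
for k,X in (("dish",(.5608,.132,.048)),("dish",(.5933,-.1057,.048))):
    q=proj(T,X); e,s,c=seg(T,k,q,18); print(e,s,onz(T,*e[0],.048))
```

```text
t 10.35 pos [0.5851 0.013  0.2075] Rz [[0.991, 0.135, 0.011], [0.135, -0.991, -0.001], [0.011, 0.002, -1.0]] F [ 0.74 -0.48  0.55] op 0.0931
(np.float64(254.81405416711922), np.float64(181.2820280627908)) ((256.9789123535156, 192.45668029785156), (61.64552688598633, 82.63578033447266), 165.88824462890625) [ 227  152   61   79 2997] [0.5862 0.0006 0.058 ]
(np.float64(253.9382056819555), np.float64(67.7891263984407)) ((253.9134979248047, 67.8235855102539), (64.00782775878906, 69.27385711669922), 179.22418212890625) [ 223   34   64   69 3161] [0.5652 0.1337 0.048 ]
((221.0817413330078, 186.202880859375), (14.78441047668457, 41.996437072753906), 3.9708075523376465) [213 170  16  36 281] [0.5652 0.1408 0.048 ]
((302.7806701660156, 183.8390655517578), (21.13477325439453, 48.2404670715332), 169.23193359375) [293 160  19  35 270] [ 0.5725 -0.1101  0.048 ]
```

View pics/w5.png

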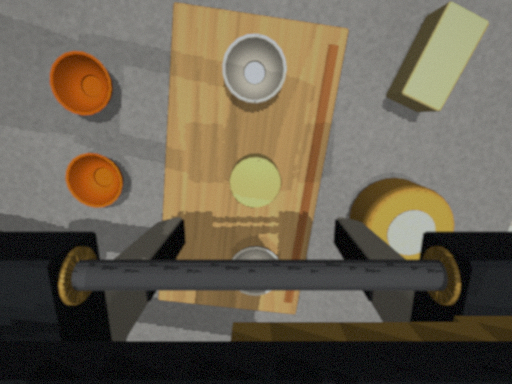

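View pics/t5.png

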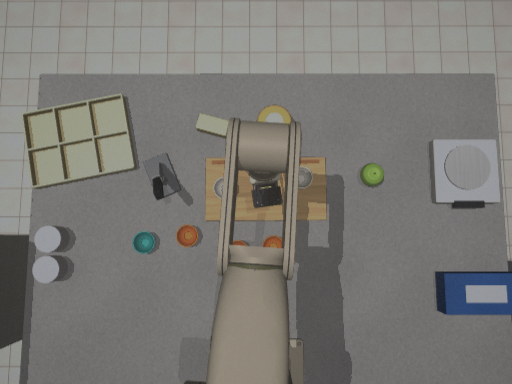

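jog_arm(
  commands=[-1, 0, 0, -0.005, 7.1, -1, 0, 0, -0.005, 7.1, -1, 0, 0, -0.005, 7.1, -1, 0, 0, -0.005, 7.1, -1, 0, 0, -0.005, 7.1, -1, 0, 0, -0.005, 7.1, -1, 0, 0, -0.005, 7.1, -1, 0, 0, -0.005, 7.1, -1, 0, 0, -0.005, 7.1, -1, 0, 0, -0.005, 7.1, -1, 0, 0, -0.005, 7.1, -1, -0.0349, -0.009, 0, 0, -1, -0.0349, -0.009, 0, 0, -1, -0.0349, -0.009, 0, 0, -1, -0.0349, -0.009, 0, 0, -1, -0.0349, -0.009, 0, 0, -1, -0.0349, -0.009, 0, 0, -1, -0.0349, -0.009, 0, 0, -1, -0.0349, -0.009, 0, 0, -1, 0, 0, 0, 0],
)

```text
t: 12.12
tool_pos: [0.5525, 0.3059, 0.2515]
orientation: [2.571, -1.801, -0.007]
force: [0.6, -0.0, -0.1]
opening: 0.0928
```

jog_arm(
  commands=[-1, 0, 0, 0, 0, -1, 0, 0, 0, 0],
)

```text
t: 12.28
tool_pos: [0.5546, 0.2998, 0.2527]
orientation: [2.566, -1.807, -0.002]
force: [-1.1, 0.2, 0.5]
opening: 0.093
```

Run:
```python
from seg import *
np.set_printoptions(suppress=True,precision=4)
s=st(); W=robot.read_camera("wrist"); T=robot.read_camera("top"); S=robot.read_camera("scene")
for n,p in (("w6",W),("t6",T),("s6",S)): cv2.imwrite(f"pics/{n}.png",p["img"])
cv2.imwrite("pics/s6c.png",cv2.resize(S["img"][110:270,180:400],None,fx=3.5,fy=3.5,interpolation=cv2.INTER_CUBIC))
for n in ("trier_grip","sheath_mouth"): print(n,[ (np.round(q,1),onz(W,q[0],q[1],.152 if n[0]=="t" else .112)) for q in pin(n,W)])
for X in [(.582,.0133,.058)]: print(proj(T,X),proj(S,X))
```

```text
t 12.28 pos [0.5546 0.2998 0.2527] Rz [[0.337, -0.941, -0.003], [-0.941, -0.337, -0.002], [0.001, 0.004, -1.0]] F [-1.05  0.16  0.48] op 0.093
trier_grip [(array([245.3, 191. ,   1. ]), array([0.5504, 0.3138, 0.152 ])), (array([369.4, 200. ,   0.2]), array([0.5826, 0.1965, 0.152 ]))]
sheath_mouth [(array([248.7, 152.6,   0.6]), array([0.5819, 0.3226, 0.112 ]))]
(np.float64(262.59541827078306), np.float64(180.36398388746636)) (np.float64(252.3577856770533), np.float64(202.56550817702933))
```

View pics/w6.png

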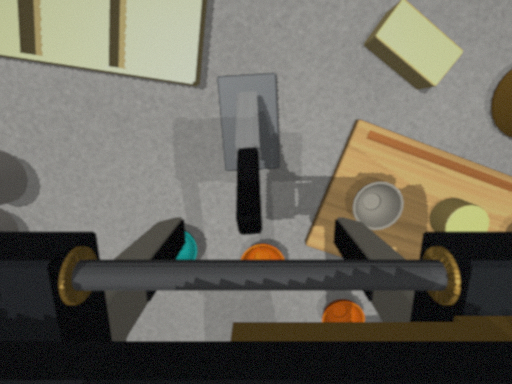

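View pics/s6c.png

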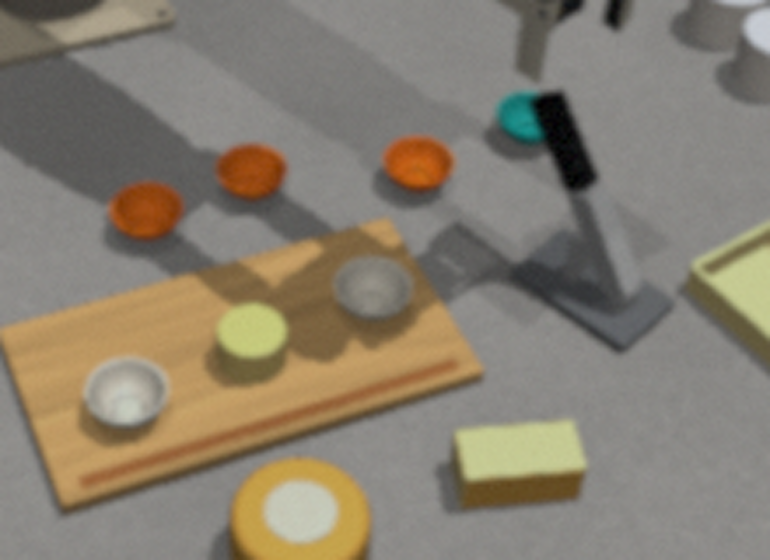

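Run:
```python
from seg import *
from scipy.optimize import least_squares
np.set_printoptions(suppress=True,precision=4)
st(); W=robot.read_camera("wrist"); T=robot.read_camera("top")
m=(W["img"].max(2)<45).astype(np.uint8); n,l,s,ce=cv2.connectedComponentsWithStats(m[:236,190:320]); print(s,ce+[190,0])
k=l[190,248-190]; mk=l==k
for r in range(140,236,6):
    c=np.where(mk[r])[0]; 
    if len(c): print(r,c.min()+190,c.max()+190)
mm=np.zeros(W["img"].shape[:2],bool); mm[:236,190:320]=mk
np.save("mk.npy",mm)
M=np.array([.585,.322])
def boxpts(mx,my,psi,th=np.radians(36.)):
    x=np.array([np.cos(th)*np.cos(psi),np.cos(th)*np.sin(psi),np.sin(th)]); y=np.array([-np.sin(psi),np.cos(psi),0]); z=np.cross(x,y)
    return np.array([[mx,my,.112]+a*.014*x+b*.011*y+h*z for a in(-1,1) for b in (-1,1) for h in (.004,.094)])
def hull(p,*a):
    P=np.array([proj(p,X) for X in boxpts(*a)],np.float32); return cv2.convexHull(P)
def mask(p,*a):
    im=np.zeros(p["img"].shape[:2],np.uint8); cv2.fillConvexPoly(im,np.round(hull(p,*a)*16).astype(np.int32),1,shift=4); return im
from scipy.optimize import minimize
ys,xs=np.where(mm)
def cost(v):
    q=mask(W,v[0]/100,v[1]/100,v[2])>0
    return 1-(q&mm).sum()/ (q|mm).sum()
best=min((minimize(cost,[58.3+a,32.2+b,np.radians(20)],method="Nelder-Mead",options=dict(initial_simplex=[[58.3+a,32.2+b,.35],[59+a,32.2+b,.35],[58.3+a,33+b,.35],[58.3+a,32.2+b,.42]])) for a in(-.5,.5) for b in(-.5,.5)),key=lambda r:r.fun)
print(best.x,best.fun,np.degrees(best.x[2]))
# top check
for k,X in (("dish",(.5608,.132,.048)),("dish",(.5933,-.1057,.048)),("cheese",(.582,.0133,.058))):
    q=proj(T,X); e,s,c=seg(T,k,q,17); print(k,e,s,onz(T,*e[0],X[2]))
cv2.imwrite("pics/t6c.png",cv2.resize(T["img"][140:230,130:320],None,fx=4,fy=4,interpolation=cv2.INTER_CUBIC))
d=W["img"].copy(); cv2.polylines(d,[np.round(hull(W,best.x[0]/100,best.x[1]/100,best.x[2])).astype(int)],True,(0,255,0)); cv2.imwrite("pics/w6c.png",cv2.resize(d[60:250,180:320],None,fx=3,fy=3))
```

```text
t 12.53 pos [0.5558 0.2991 0.255 ] Rz [[0.335, -0.942, -0.0], [-0.942, -0.335, -0.0], [0.0, 0.0, -1.0]] F [-0.09  0.56 -0.37] op 0.0928
[[    0     0   130   236 28903]
 [   46   149    24    85  1777]] [[254.9459 112.8953]
 [247.247  192.3962]]
152 238 255
158 237 256
164 237 257
170 237 257
176 237 257
182 237 257
188 237 257
194 237 257
200 237 258
206 236 258
212 236 258
218 236 259
224 237 259
230 239 259
[58.2915 32.1768  0.346 ] 0.19556360344047086 19.825633573241685
dish ((224.4818115234375, 187.7728729248047), (12.536730766296387, 13.182817459106445), 90.19314575195312) [218 182  14  13 130] [0.5604 0.1303 0.048 ]
dish ((301.2496032714844, 177.0755157470703), (21.74656105041504, 22.235334396362305), 158.96702575683594) [291 166  22  23 380] [ 0.5934 -0.1057  0.048 ]
cheese ((262.4250793457031, 177.4043731689453), (28.106586456298828, 31.281583786010742), 84.56214904785156) [247 164  32  29 486] [0.5911 0.0138 0.058 ]
```

View pics/w6c.png

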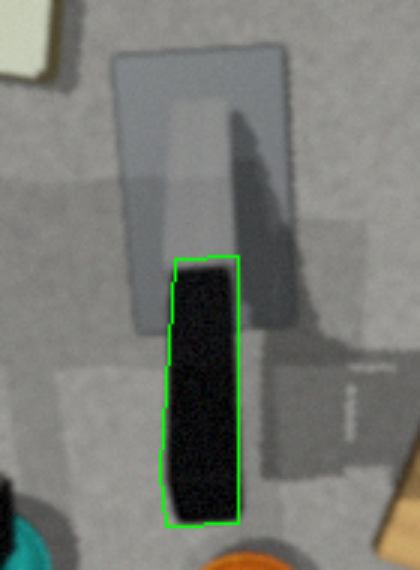

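View pics/t6c.png

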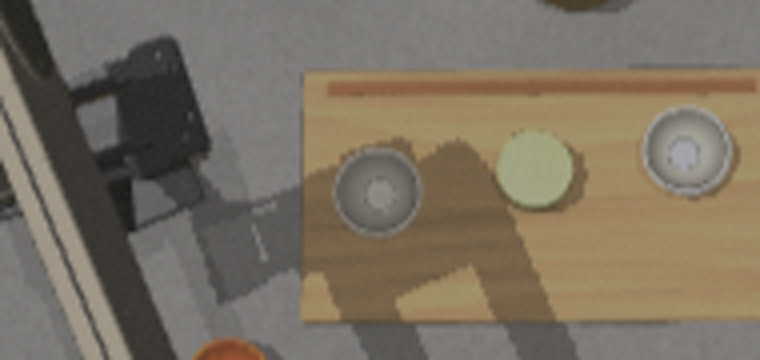

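jog_arm(
  commands=[-1, -0.0123, 0.0078, 0, 0, -1, 0, 0, 0.03, 0, -1, 0, 0, 0.03, 0, -1, 0, 0, 0.025, 0, -1, 0, 0, 0.015, 0, -1, 0, 0, 0.0055, 0, -1, 0, 0, 0, 0, -1, 0, 0, 0, 0, -1, 0, 0, 0, 0],
)

```text
t: 13.38
tool_pos: [0.5448, 0.31, 0.1518]
orientation: [-2.566, 1.808, -0.002]
force: [-0.7, -0.6, -1.1]
opening: 0.093
```

Run:
```python
from seg import *
st(); W=robot.read_camera("wrist"); S=robot.read_camera("scene"); cv2.imwrite("pics/w7.png",W["img"])
cv2.imwrite("pics/s7c.png",cv2.resize(S["img"][80:230,270:420],None,fx=4,fy=4,interpolation=cv2.INTER_CUBIC))
```

```text
t 13.38 pos [0.5448 0.31   0.1518] Rz [[0.337, -0.942, 0.003], [-0.942, -0.337, 0.001], [-0.0, -0.003, -1.0]] F [-0.68 -0.57 -1.14] op 0.093
```

View pics/w7.png

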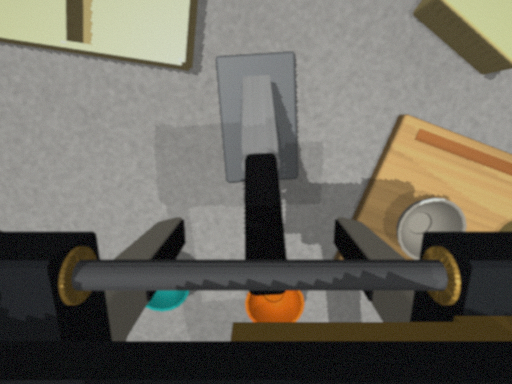

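View pics/s7c.png

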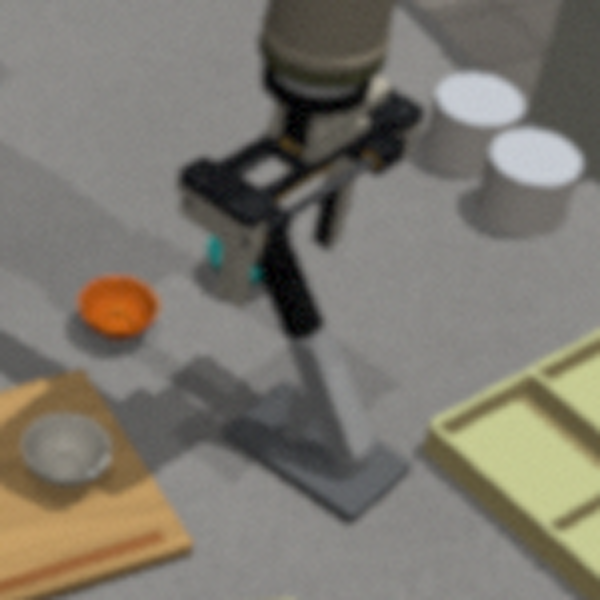

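jog_arm(
  commands=[0, 0, 0, 0, 0, 0, 0, 0, 0, 0, 0.5, 0, 0, 0, 0, 1, 0, 0, 0, 0, 1, 0, 0, 0, 0, 1, 0, 0, 0, 0, 1, 0, 0, 0, 0, 1, 0, 0, 0, 0, 1, 0, 0, 0, 0, 1, 0, 0, 0, 0],
  grip_force=18,
)

```text
t: 14.32
tool_pos: [0.5439, 0.3093, 0.1496]
orientation: [2.568, -1.809, -0.0]
force: [-0.1, 0.3, -0.2]
opening: 0.0309
```

jog_arm(
  commands=[1, 0, 0, 0, 0, 1, 0, 0, 0, 0, 1, 0, 0, 0, 0],
)

```text
t: 14.57
tool_pos: [0.5439, 0.3093, 0.1496]
orientation: [2.568, -1.809, -0.0]
force: [0.2, -0.5, -0.3]
opening: 0.0218
```

jog_arm(
  commands=[1, 0, 0.0023, -0.0033, 0, 1, 0, 0.0057, -0.0082, 0, 1, 0, 0.0057, -0.0082, 0, 1, 0, 0.0057, -0.0082, 0, 1, 0, 0.0057, -0.0082, 0, 1, 0, 0.0057, -0.0082, 0, 1, 0, 0, 0, 0],
)

```text
t: 15.15
tool_pos: [0.5146, 0.2991, 0.1967]
orientation: [-2.567, 1.808, -0.002]
force: [-2.1, -0.6, -0.8]
opening: 0.0218
```

Run:
```python
from seg import *
st(); S=robot.read_camera("scene"); 
cv2.imwrite("pics/s8c.png",cv2.resize(S["img"][80:230,270:420],None,fx=4,fy=4,interpolation=cv2.INTER_CUBIC))
```

```text
t 15.15 pos [0.5146 0.2991 0.1967] Rz [[0.337, -0.942, 0.002], [-0.942, -0.337, 0.001], [-0.0, -0.002, -1.0]] F [-2.15 -0.57 -0.8 ] op 0.0218
```

View pics/s8c.png

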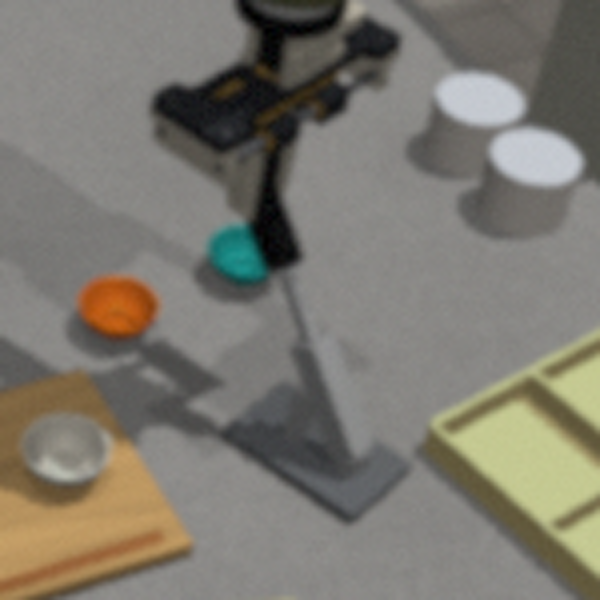

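jog_arm(
  commands=[1, 0, 0.0057, -0.0082, 0, 1, 0, 0.0057, -0.0082, 0, 1, 0, 0.0057, -0.0082, 0, 1, 0, 0.0057, -0.0082, 0, 1, 0, 0.0057, -0.0082, 0, 1, 0, 0, 0, 0, 1, 0, 0, 0, 0],
)

```text
t: 15.78
tool_pos: [0.4884, 0.2895, 0.2361]
orientation: [-2.567, 1.808, -0.002]
force: [-0.1, 0.6, -1.8]
opening: 0.022
```

Run:
```python
from seg import *
st(); S=robot.read_camera("scene"); 
cv2.imwrite("pics/s9c.png",cv2.resize(S["img"][80:230,270:420],None,fx=4,fy=4,interpolation=cv2.INTER_CUBIC))
W=robot.read_camera("wrist");cv2.imwrite("pics/w9.png",W["img"])
```

```text
t 15.78 pos [0.4884 0.2895 0.2361] Rz [[0.337, -0.942, 0.002], [-0.942, -0.337, 0.001], [-0.0, -0.002, -1.0]] F [-0.13  0.55 -1.84] op 0.022
```

View pics/s9c.png

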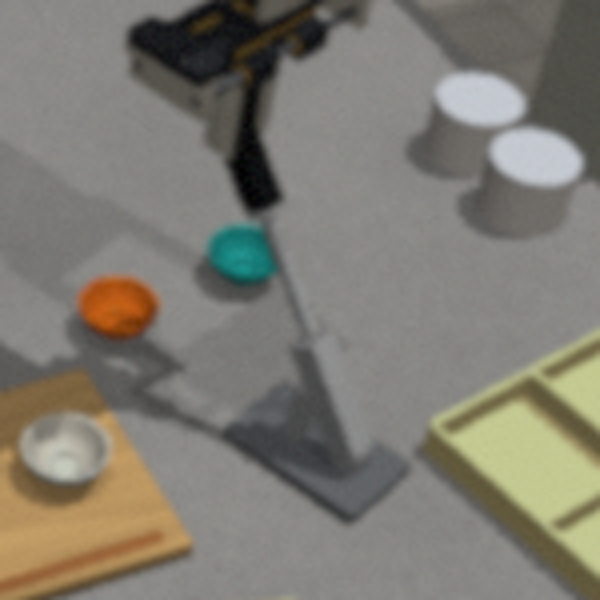

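View pics/w9.png

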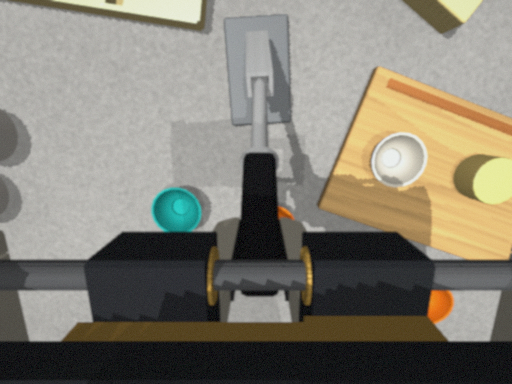

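jog_arm(
  commands=[1, 0, 0, 0, 0, 1, 0, 0, 0, 0, 1, 0, -0.0066, -0.0044, 0, 1, 0, -0.0066, -0.0041, 0, 1, 0, -0.007, -0.0037, 0, 1, 0, -0.0069, -0.0035, 0, 1, 0, -0.0072, -0.0031, 0, 1, 0, -0.0073, -0.0029, 0, 1, 0, 0, 0, 0],
  grip_force=6,
)

```text
t: 16.63
tool_pos: [0.5289, 0.3038, 0.2574]
orientation: [-2.567, 1.809, -0.001]
force: [0.4, -1.1, -0.8]
opening: 0.0218
```

Run:
```python
from seg import *
st(); S=robot.read_camera("scene"); 
cv2.imwrite("pics/s10c.png",cv2.resize(S["img"][80:230,270:420],None,fx=4,fy=4,interpolation=cv2.INTER_CUBIC))
W=robot.read_camera("wrist");cv2.imwrite("pics/w10.png",W["img"])
```

```text
t 16.63 pos [0.5289 0.3038 0.2574] Rz [[0.336, -0.942, 0.001], [-0.942, -0.336, 0.001], [-0.0, -0.002, -1.0]] F [ 0.38 -1.14 -0.8 ] op 0.0218
```

View pics/s10c.png

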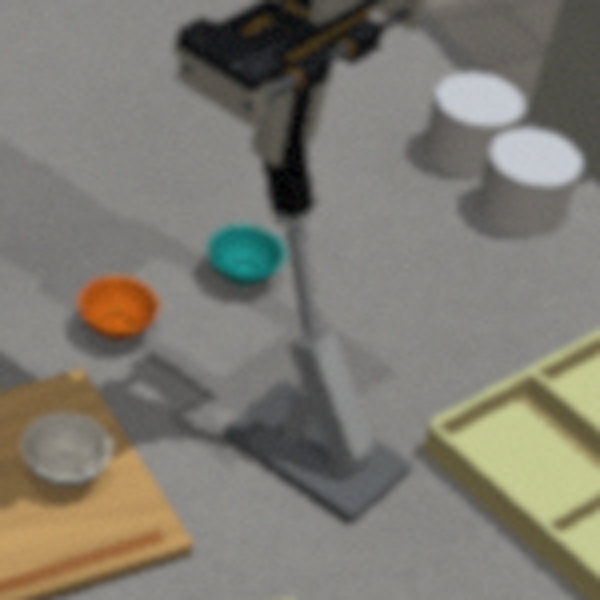

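View pics/w10.png

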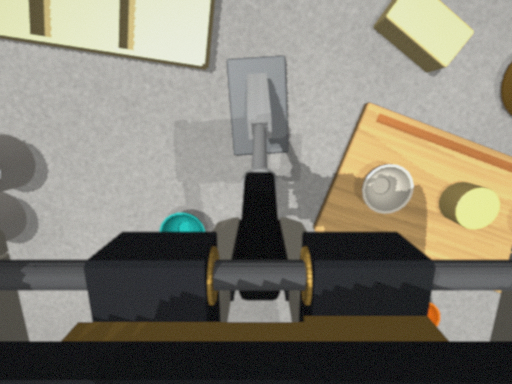

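jog_arm(
  commands=[1, 0, -0.0075, -0.0025, 0, 1, 0, -0.0075, -0.0023, 0, 1, 0, -0.0076, -0.0018, 0, 1, 0, -0.0077, -0.0016, 0, 1, 0, -0.0078, -0.0011, 0, 1, 0, -0.0078, -0.0009, 0, 1, 0, -0.0078, -0.0005, 0, 1, 0, -0.0079, -0.0002, 0, 1, 0, 0, 0, 0, 1, 0, 0, 0, 0],
)

```text
t: 17.57
tool_pos: [0.5851, 0.324, 0.2671]
orientation: [2.568, -1.809, -0.001]
force: [1.1, 0.1, -1.9]
opening: 0.0216
```

Run:
```python
from seg import *
s=st(); S=robot.read_camera("scene"); p=s["tool_pos"]
d=S["img"].copy()
cv2.imwrite("pics/s11c.png",cv2.resize(d[60:210,270:420],None,fx=4,fy=4,interpolation=cv2.INTER_CUBIC))
for z in (.11,.2,.3): print(z,(np.array(proj(S,(p[0],p[1],z)))-[270,60])*4)
W=robot.read_camera("wrist");cv2.imwrite("pics/w11.png",W["img"])
for z in (.11,.2): print(z,np.array(proj(W,(p[0],p[1],z))))
```

```text
t 17.57 pos [0.5851 0.324  0.2671] Rz [[0.337, -0.942, -0.001], [-0.942, -0.337, -0.0], [0.0, 0.001, -1.0]] F [ 1.12  0.13 -1.95] op 0.0216
0.11 [311.05408645 416.65424411]
0.2 [330.97824573 328.36180025]
0.3 [355.68055165 218.89535161]
0.11 [260.1791666  180.07136567]
0.2 [260.67002144 201.35862177]
```

View pics/s11c.png

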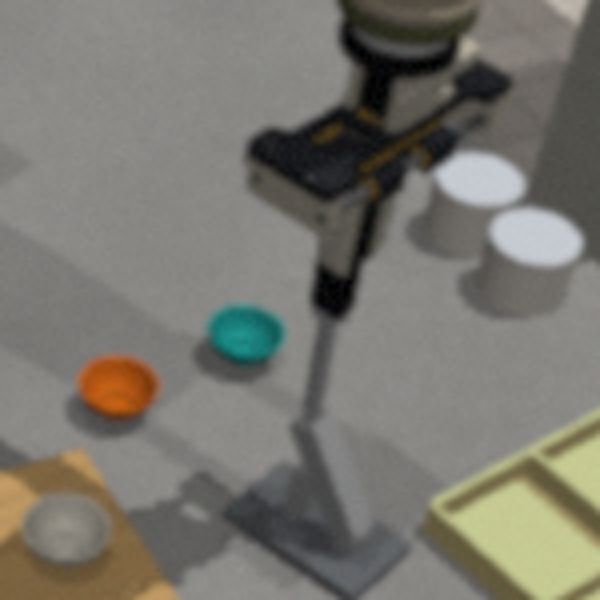

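View pics/w11.png

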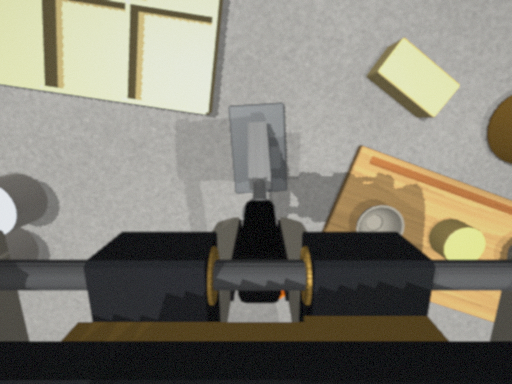

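jog_arm(
  commands=[1, 0, 0, 0, 0, 1, 0, 0, 0, 0, 1, 0, 0, -0.005, 0, 1, 0, 0, -0.01, 0, 1, 0, 0, -0.01, 0, 1, 0, 0, -0.01, 0, 1, 0, 0, -0.005, 0, 1, 0, 0, 0, 0, 1, 0, 0, 0, 0, 1, 0, 0, 0, 0],
  grip_force=25,
)

```text
t: 18.5
tool_pos: [0.5852, 0.324, 0.3071]
orientation: [2.568, -1.809, -0.0]
force: [1.1, -0.9, -1.3]
opening: 0.0218
```

Run:
```python
from seg import *
s=st(); S=robot.read_camera("scene"); p=s["tool_pos"]
cv2.imwrite("pics/s12c.png",cv2.resize(S["img"][60:210,270:420],None,fx=4,fy=4,interpolation=cv2.INTER_CUBIC))
for z in (p[2]-.161,.24,.32): print(z,(np.array(proj(S,(p[0],p[1],z)))-[270,60])*4)
W=robot.read_camera("wrist");cv2.imwrite("pics/w12c.png",cv2.resize(W["img"][100:250,180:340],None,fx=4,fy=4,interpolation=cv2.INTER_CUBIC))
for z in (p[2]-.161,.2): print(z,(np.array(proj(W,(p[0],p[1],z)))-[180,100])*4)
print(pin("trier_tip",W),pin("trier_tip",S))
```

```text
t 18.50 pos [0.5852 0.324  0.3071] Rz [[0.337, -0.942, -0.001], [-0.942, -0.337, -0.0], [0.0, 0.001, -1.0]] F [ 1.11 -0.94 -1.33] op 0.0218
0.1460734141821098 [318.89201019 382.37293245]
0.24 [340.60814436 286.16444685]
0.32 [361.08993283 195.42445442]
0.1460734141821098 [320.37830051 317.6457524 ]
0.2 [321.34873869 361.3583889 ]
[(254.72, 178.40640000000002, 0.63)] [(348.7232, 156.28799999999998, 0.9), (249.088, 213.1968, 0.4)]
```

View pics/s12c.png

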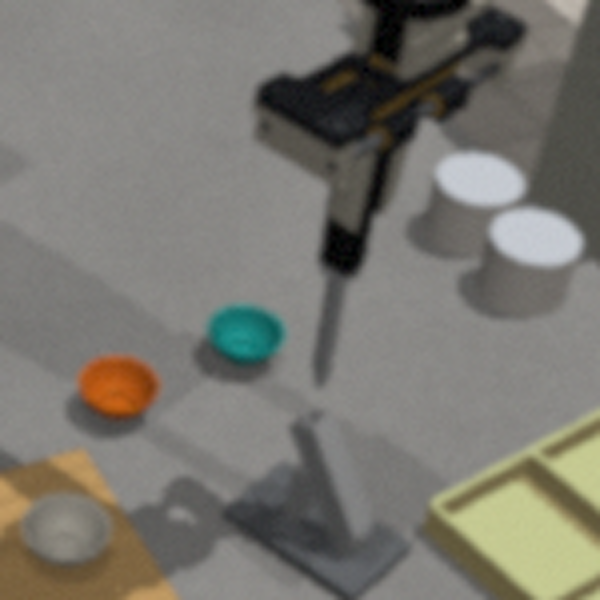

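View pics/w12c.png

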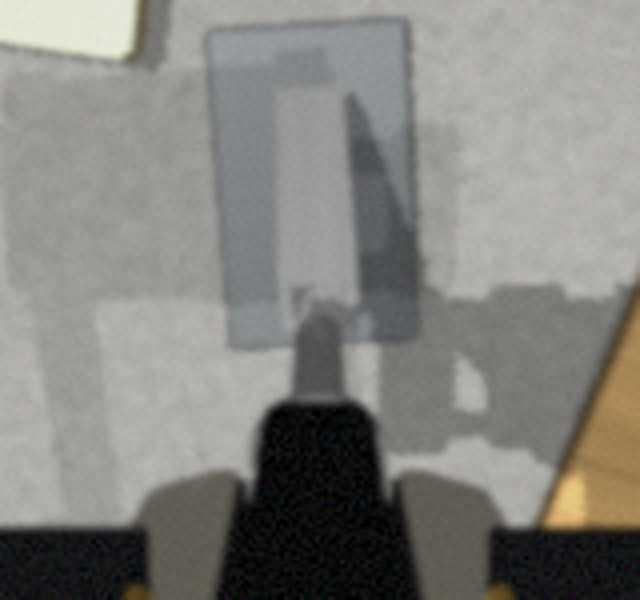

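jog_arm(
  commands=[1, 0.0073, 0.0027, 0, 0, 1, 0.0146, 0.0054, 0, 0, 1, 0.0243, 0.009, 0, 0, 1, 0.0243, 0.009, 0, 0, 1, 0.0243, 0.009, 0, 0, 1, 0.0243, 0.009, 0, 0, 1, 0.0243, 0.009, 0, 0, 1, 0.0243, 0.009, 0, 0, 1, 0.0243, 0.009, 0, 0, 1, 0.0243, 0.009, 0, 0, 1, 0.0243, 0.009, 0, 0, 1, 0.0243, 0.009, 0, 0, 1, 0.0146, 0.0052, 0, 0, 1, 0.0073, 0.0025, 0, 0, 1, 0.0045, 0.0016, 0, 0, 1, 0, 0, 0, 0, 1, 0, 0, 0, 0],
)

```text
t: 20.12
tool_pos: [0.5822, 0.0142, 0.3075]
orientation: [-2.568, 1.809, 0.0]
force: [0.1, 0.3, -0.8]
opening: 0.0214
```

```bash
cat > chk.py <<'E'
from seg import *
import sys
n=sys.argv[1]
np.set_printoptions(suppress=True,precision=4)
s=st(); S=robot.read_camera("scene"); W=robot.read_camera("wrist"); p=s["tool_pos"]; zt=p[2]-.161
cv2.imwrite(f"pics/s{n}c.png",cv2.resize(S["img"][80:260,170:340],None,fx=3.3,fy=3.3,interpolation=cv2.INTER_CUBIC))
cv2.imwrite(f"pics/w{n}c.png",cv2.resize(W["img"][60:250,140:400],None,fx=3,fy=3,interpolation=cv2.INTER_CUBIC))
for X in ((p[0],p[1],zt),(p[0],p[1],.058),(.582,.0133,.058)):
    print(np.round(X,4),"S",(np.array(proj(S,X))-[170,80])*3.3,"W",(np.array(proj(W,X))-[140,60])*3)
a=pin("trier_tip",W);b=pin("trier_tip",S); print(a,b)
a=pin("cheese_c",W);b=pin("cheese_c",S); print([(q[2],onz(W,q[0],q[1],.038)) for q in a],[(q[2],onz(S,q[0],q[1],.038)) for q in b])
E
python3 chk.py 13
```

```text
t 20.12 pos [0.5822 0.0142 0.3075] Rz [[0.337, -0.942, 0.0], [-0.942, -0.337, 0.0], [-0.0, -0.0, -1.0]] F [ 0.07  0.32 -0.76] op 0.0214
[0.5822 0.0142 0.1465] S [272.959  337.2294] W [361.3127 359.232 ]
[0.5822 0.0142 0.058 ] S [272.7511 404.3415] W [360.3891 323.2118]
[0.582  0.0133 0.058 ] S [271.7807 404.4662] W [361.9202 324.1329]
[(257.1776, 180.4032, 0.68)] [(250.7776, 180.78719999999998, 0.9)]
[(0.84, array([0.5809, 0.0116, 0.038 ])), (0.64, array([0.5836, 0.0166, 0.038 ]))] [(0.88, array([0.6016, 0.0033, 0.038 ])), (0.77, array([ 0.5923, -0.0021,  0.038 ]))]
```

View pics/s13c.png

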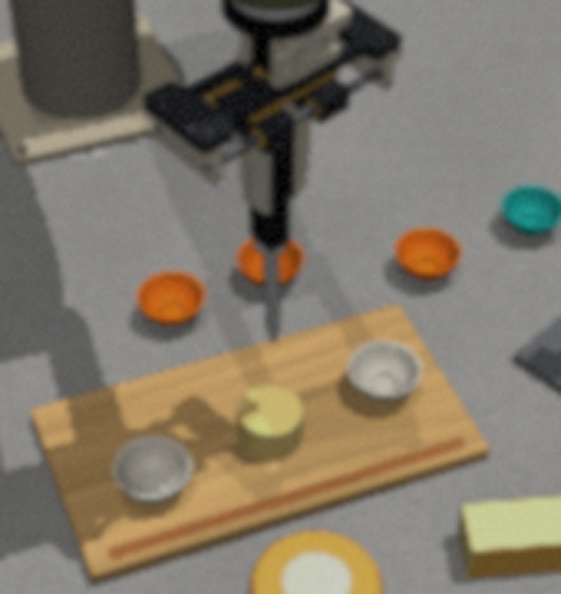

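View pics/w13c.png

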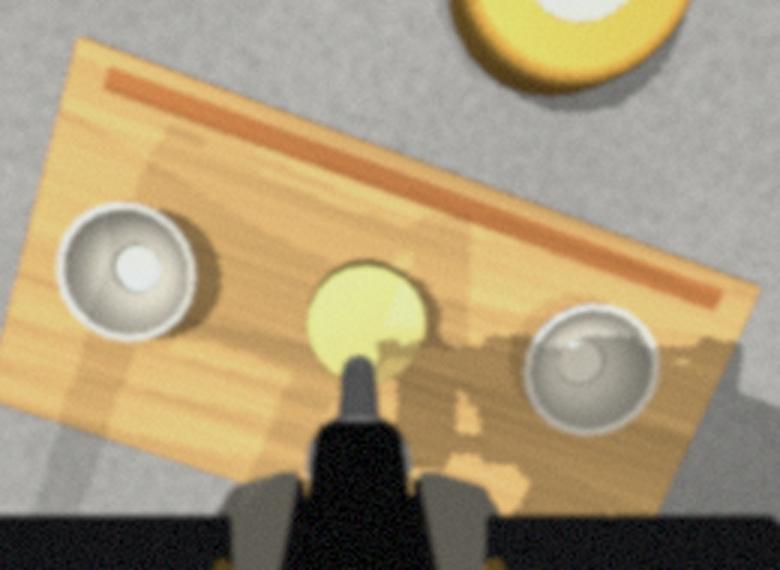

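jog_arm(
  commands=[1, 0.0015, 0, 0.005, 0, 1, 0.0012, 0, 0.01, 0, 1, 0, 0, 0.012, 0, 1, 0, 0, 0.012, 0, 1, 0, 0, 0.01, 0, 1, 0, 0, 0.006, 0, 1, 0, 0, 0.003, 0, 1, 0, 0, 0, 0, 1, 0, 0, 0, 0, 1, 0, 0, 0, 0],
)

```text
t: 21.25
tool_pos: [0.5835, 0.011, 0.2504]
orientation: [-2.568, 1.809, -0.002]
force: [-0.1, -0.2, -1.2]
opening: 0.0218
```

```bash
python3 chk.py 14; python3 -c "
from h import *
T=robot.read_camera('top'); cv2.imwrite('pics/t14.png',cv2.resize(T['img'][90:270,130:400],None,fx=2.9,fy=2.9,interpolation=cv2.INTER_CUBIC))"
```

```text
t 21.25 pos [0.5835 0.011  0.2504] Rz [[0.337, -0.942, 0.001], [-0.942, -0.337, -0.0], [0.001, -0.001, -1.0]] F [-0.1  -0.2  -1.18] op 0.0218
[0.5835 0.011  0.0894] S [270.0416 383.3531] W [360.1335 359.5578]
[0.5835 0.011  0.058 ] S [270.0194 406.3733] W [359.7834 344.9081]
[0.582  0.0133 0.058 ] S [271.7807 404.4662] W [353.5699 346.4368]
[(259.0208, 180.096, 0.91)] [(250.3168, 200.2176, 0.77), (350.0032, 160.2048, 0.19)]
[(0.76, array([0.5827, 0.0148, 0.038 ])), (0.62, array([0.5848, 0.0061, 0.038 ]))] [(0.85, array([0.5837, 0.0089, 0.038 ])), (0.78, array([ 0.5918, -0.0002,  0.038 ])), (0.4, array([0.5865, 0.1157, 0.038 ]))]
```

View pics/s14c.png

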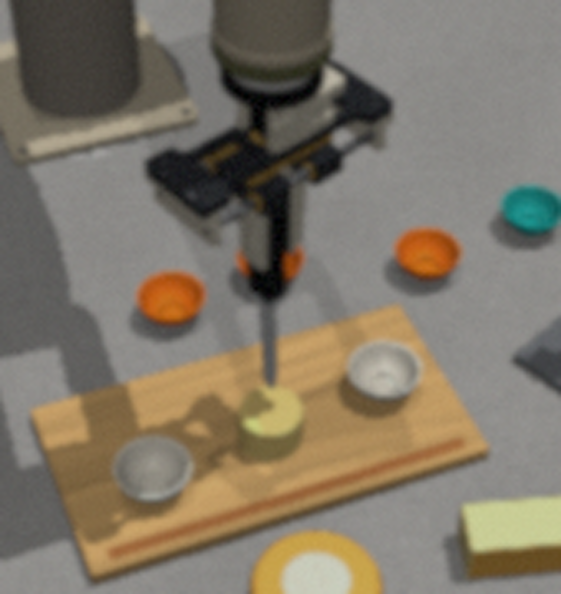

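View pics/w14c.png

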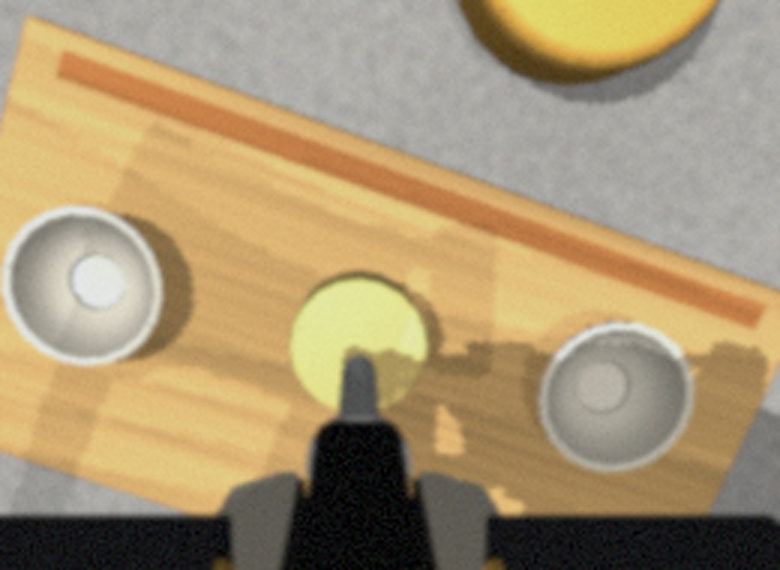

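View pics/t14.png

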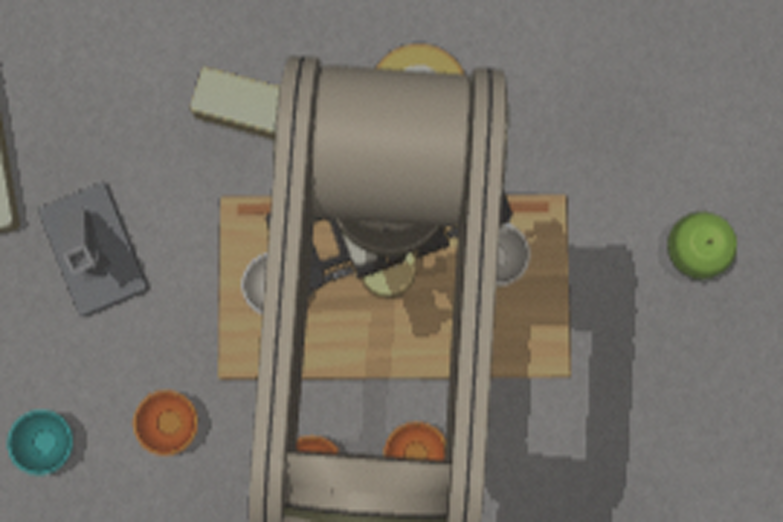

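jog_arm(
  commands=[1, 0, 0, 0, 0, 1, 0, 0, 0, 0, 1, 0, 0, 0, 0, 1, 0, 0, 0, 0],
)

```text
t: 21.93
tool_pos: [0.5831, 0.0111, 0.2495]
orientation: [2.568, -1.809, -0.0]
force: [0.9, 0.3, -0.3]
opening: 0.0221
```

```bash
python3 chk.py 15; python3 -c "
from h import *
print(robot.close_job()); st()"
```

```text
t 21.93 pos [0.5831 0.0111 0.2495] Rz [[0.337, -0.942, -0.0], [-0.942, -0.337, 0.0], [-0.0, 0.0, -1.0]] F [ 0.85  0.34 -0.31] op 0.0221
[0.5831 0.0111 0.0885] S [269.9159 383.6494] W [360.3711 358.9162]
[0.5831 0.0111 0.058 ] S [269.8964 406.0166] W [360.0542 344.5901]
[0.582  0.0133 0.058 ] S [271.7807 404.4662] W [354.2671 345.2254]
[(256.8192, 182.208, 0.55)] [(249.4976, 197.60639999999998, 0.74), (249.2928, 211.50719999999998, 0.22)]
[(0.61, array([0.5828, 0.0106, 0.038 ])), (0.57, array([0.5818, 0.0144, 0.038 ]))] [(0.85, array([ 0.5997, -0.001 ,  0.038 ])), (0.61, array([0.5827, 0.0008, 0.038 ]))]
the job is handed in; nothing more can be done
None
the job is handed in; nothing more can be done
```

I handed the job in at about 22 s of the 61 s allowed. No verdict is reported, so these are my own last checks.

- **Cheese:** I set it down on the board at first contact (about 5 N) and let it go. The last wrist picture puts it about 4 mm from the midpoint between the white dishes, towards dish_b, against a limit of 15 mm. It stands flat.
- **Trier:** I drew it about 105 mm along the bore, then turned it upright by pivoting it in a light grip with its point still in the sheath mouth. After that I tightened the grip to 25 N and carried it over the cheese.
- **Final pose:** In the scene and wrist pictures the point lies within about 2 mm of the plumb line from the fingers, with a lean of roughly 2 degrees at most. It is about 2 mm from the cheese's axis and about 3 cm above its top. The pose and the finger opening (22 mm) held steady.
- **Bystanders:** No dish, apple, wheel or block appeared displaced in any view. In the last top view the arm hid part of the dishes, the wheel and the block.

Two checks disagreed:
- The top camera read about 4 mm low in x compared with the wrist camera. I went by the wrist camera because it agreed with where the fingers closed on the cheese.
- The network's cheese positions in the scene picture scattered by up to about 2 cm. I judged the cheese by its outline in the pictures instead.

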